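# Hold up the developing test tray

### The job

Two test cassettes are still developing on the carrying tray. Take the tray by the bar of its handle, gripping it gently (the thin plastic cracks if it is squeezed with more than 25 N), and lift it until its underside is about 10 cm above the cabinet top, keeping it level so that the cassettes and the small dropper bottle stay lying and standing on it. Hold it there still and level for three seconds and finish while still holding it in the air; leave the other things where they are.

Things in the scene. Friction and masses are not known exactly. Their poses are not given: they have to be found in the camera images.
- carrier: white plastic carrying tray, 200 x 100 mm, loose, 0.2 to 0.4 kg, with a 16 mm high rim, four small feet and a fixed carrying handle: two upright straps 24 mm wide at its short ends and between them a straight bar. Origin: centre of the underside; x along the long side and the bar, y across, z up. The inside floor is 6 mm above the origin
- handle_mid (a point): middle of the tray's handle bar, 112 mm above the tray's underside. The bar is 194 mm long (along the tray's x), 12 mm thick (along y) and 14 mm high, free between the straps; the space below it down to the load is open. Axes as the tray's. Loaded, the tray balances within about 5 mm of this point
- cassette_a: white flat test cassette 70 x 22 x 6 mm, 12 g, lying loose on the tray floor on the +y side of the handle, long side along the tray. Origin: centre of its underside, x along its length, z up
- cassette_b: the same, lying on the tray floor on the -y side of the handle
- dropper: small brown dropper bottle with white cap, 25 mm in diameter, 74 mm high, 22 g, standing loose on the tray floor in the half towards the +x end of the tray, its top about 25 mm below the bar. Origin: centre of its underside, z up
- timer: mechanical timer 64 x 64 x 48 mm, loose bystander on the cabinet to the right. Origin: centre of its underside
- cap_dish: clear round dish of caps, 90 mm in diameter, 14 mm high, loose bystander on the cabinet to the right. Origin: centre of its underside
- buffer_bottle: plastic bottle 64 mm in diameter, 164 mm high, loose bystander on the cabinet behind the heater. Origin: centre of its underside
- block_heater: white block heater fixed on the cabinet to the left of the tray, with a raised block of holes. Origin: centre of its underside
Not all that is in view belongs to the job. Leave any red look-alike of the cassette_b alone.

How it is judged:
By the outcome, as a careful person would: the job done as asked, in the order asked, and still so for the second after the job is handed in, while the arm keeps its last pose, push and grip.
It also fails if it takes over 35 s, if anything falls off the work surface, if the arm or the gripper's body presses on something with over 40 N, if the wrist force passes 120 N, or if a joint passes its speed limit or range.

### The arm

A 7-joint arm with a two-finger parallel gripper is mounted at the origin on a cart in front of the work surface, level with it; the furniture and walls round the work are solid. World frame = base frame: x ahead of the robot, y to its left, z up, the work surface at z = 0. Lengths are in m, angles in rad, forces in N, time in s.
With the tool pointing down it reaches from about 0.425 to 0.925 m from the base axis. Payload 6.8 kg.
Tool frame: the origin (TCP) lies on the centre line of the jaws, within the pads' length; the fingertips stand 14 mm ahead of it and the grasp point (between the pads) lies 5 mm behind it; x points along the fingers, z is the direction in which the jaws open and shut, and the axes are right-handed (so a half turn about x gives the same grasp; the last joint's range is limited). The gripper opens to 88 mm and grips with 3 to 60 N. Pads are 20 mm wide; open, the fingers measure 115 mm over their backs; the gripper's body (75 mm by 178 mm) begins 61 mm behind the grasp point.
Start: joints at [-1.215, 0.477, 0.022, 1.555, -0.011, 1.109, -0.083], TCP at [0.302, 0.604, 0.207] pointing down, gripper open.
Joint ranges: [-2.96, 2.96], [-0.34, 2.1], [-1.41, 1.46], [0.24, 2.44], [-1.37, 4.51], [0.17, 1.92], [-2.96, 2.96]. Speed limits (rad/s): [2.39, 2.39, 3.14, 3.14, 3.14, 3.14, 3.14].

### API

Orientations are given as a unit quaternion [w, x, y, z].
In Python, from cell import robot, snapshot gives the robot as it stands.
- The arm moves only by the shell command python3 -m pendant 'ROWS' [FORCE]. ROWS is JSON, a list of rows, each an object of numbers: "dx", "dy", "dz": the shift along the tool's x, y, z in mm; "rx", "ry", "rz": the turn, a rotation vector about the tool's x, y, z in degrees; "fingers": the closure, from 0 (fully open) to 1 (shut). In form: [{"dx": .., "dy": .., "dz": .., "rx": .., "ry": .., "rz": .., "fingers": ..}, ...]. A call has 1 to 12 rows; each row shifts and turns the commanded pose from where the row before left it, along the tool's axes as they then stand; what a row does not reach is not made up. A row lasts 1/8 s, in which the tool goes at most 62.5 mm and 10.7 degrees, less where a joint would pass 70% of its speed; a pose out of reach is approached as far as the arm can. A call with a gripper value outside its range is refused whole. The fingers move at their own pace and stop on an object; FORCE is the grip in N (left out, the last holds). Time passes only in rows, so rows that do not move let the fingers close. It gives the time, the measured TCP pose, the force and the opening at its end, in the units of the state.
- robot.observe(): the state, without advancing time (a new reading comes with each control period).
- snapshot(name): name is "side" or "top" or "wrist"; returns a dict with "image" (480x640x3 uint8, red, green, blue), "fx", "fy", "cx", "cy" (pixels), "dist" ([k1, k2, p1, p2, k3] as OpenCV has them; the pictures are not rectified), "extrinsics" (4x4, takes a point from world to camera coordinates); the wrist camera has in their place "hand_eye" (4x4, takes a point from camera to tool coordinates, whose origin is the TCP and whose axes are the tool frame's). Camera axes: x right, y down, z forward; pixel columns grow to the right and rows downward; lengths in m; the calibration is good to about 2 mm. A picture is of the moment at which its call begins: read the wrist's pose just before it. There is no depth.
- robot.hand_in(): hands the job in, once; it reports no verdict.
The state is a dict: "clock": time; "q": joint angles; "qvel": joint speeds; "effort": joint torques, N m; "tcp_pos": TCP position; "orientation": TCP orientation; "ft_force": force on the tool from outside, world axes, zero at the start; "wrist_torque": the same for the moment, N m; "finger_gap": finger opening in m.
Only numpy, scipy, OpenCV 4.12 (cv2) and the standard library are available. Lean on these libraries where they do the work, as an engineer would, in place of code of your own. Each camera call takes 0.05 s, during which the arm holds its last target.

## Working session

There is one attempt and no reset: what is moved stays moved. The work goes in short steps, Python scripts to look and compute and a shell command to move; the robot and the scene stay as the last step left them, time stands still between calls to the robot, and variables do not carry over. Pictures are saved under pics/ and viewed, and the job is handed in when it is done.

```bash
ls; mkdir -p pics; python3 - <<'E'
from cell import robot, snapshot
import cv2,pickle
print(robot.observe())
for n in ["side","top","wrist"]:
    s=snapshot(n); cv2.imwrite(f"pics/{n}0.png",s["image"][:,:,::-1]); pickle.dump(s,open(f"{n}0.pkl","wb"))
    print(n,{k:v for k,v in s.items() if k!="image"})
E
```

```text
pics
{'clock': 0.0, 'q': array([-1.21511748,  0.47776628,  0.02231114,  1.55640523, -0.01151615,
        1.10929429, -0.08309521]), 'qvel': array([ 0.00039146, -0.00022564,  0.00054567,  0.00106833, -0.00080904,
        0.00093981,  0.00042814]), 'effort': array([-5.67159732e-04, -5.82846701e+01,  1.53433476e+00, -2.72618651e+01,
       -5.43537398e-02,  1.68333622e-02,  1.69947357e-04]), 'tcp_pos': array([0.30166977, 0.60315916, 0.20652338]), 'orientation': array([ 0.60101124, -0.37207615,  0.60202225,  0.3713678 ]), 'ft_force': array([ 0.04759445, -0.93333943, -0.56718846]), 'wrist_torque': array([-0.01242126,  0.01139957, -0.0094275 ]), 'finger_gap': 0.08809941458486942}
side {'fx': 485.3443114161701, 'fy': 485.3443114161701, 'cx': 314.70028131237086, 'cy': 232.6777084787125, 'dist': array([-0.11951337,  0.        ,  0.        ,  0.        ,  0.        ]), 'extrinsics': array([[-0.86376047, -0.50388443,  0.00428125,  0.40095007],
       [-0.23559952,  0.39632602, -0.88736607,  0.21149435],
       [ 0.44543317, -0.7674804 , -0.46104568,  0.72786685],
       [ 0.        ,  0.       
[... 320 characters left out ...]
89 , -0.15812631,  0.53144018],
       [ 0.1581514 , -0.00136594, -0.98741393,  1.09170739],
       [ 0.        ,  0.        ,  0.        ,  1.        ]])}
wrist {'fx': 426.8579999217917, 'fy': 426.8579999217917, 'cx': 323.66737507954167, 'cy': 237.28847792975077, 'dist': array([-0.04182905,  0.        ,  0.        ,  0.        ,  0.        ]), 'hand_eye': array([[-5.40517130e-04, -2.50496989e-01,  9.68117228e-01,
        -1.76476196e-01],
       [ 1.05598282e-03, -9.68116972e-01, -2.50496333e-01,
         6.79486012e-02],
       [ 9.99999296e-01,  8.86917599e-04,  7.87804324e-04,
         5.49499685e-04],
       [ 0.00000000e+00,  0.00000000e+00,  0.00000000e+00,
         1.00000000e+00]])}
```

View pics/top0.png

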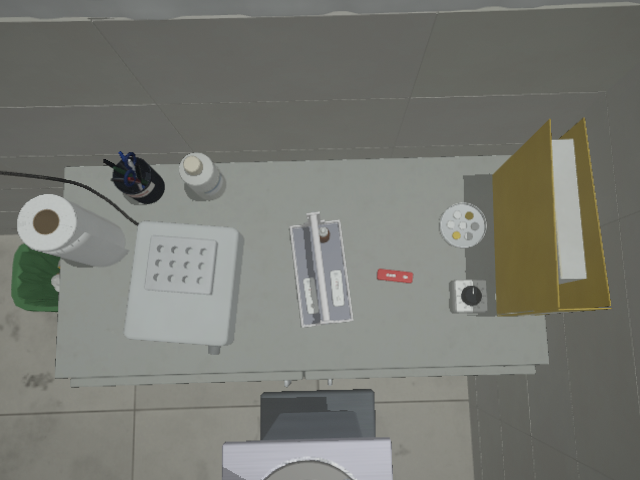

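View pics/side0.png

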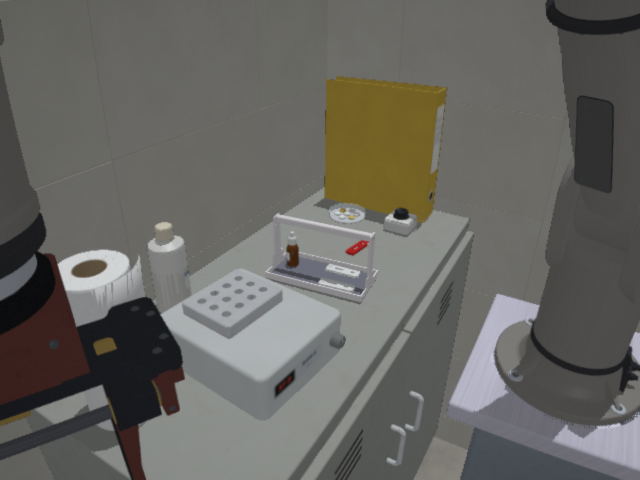

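View pics/wrist0.png

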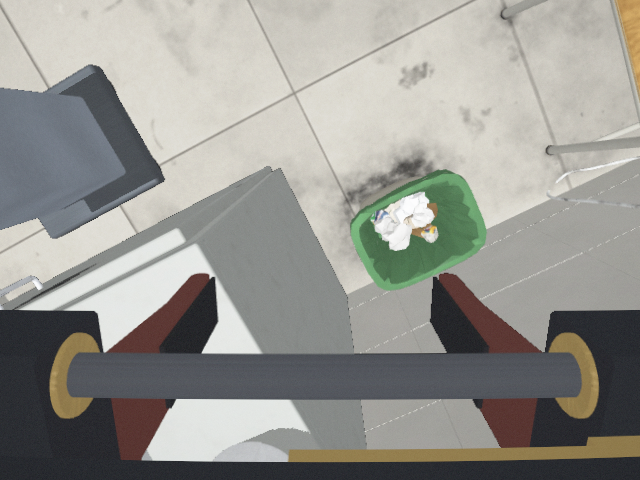

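Top view: the tray is at about (320,273), with its bar running from (315,213) to (324,320) and the dropper at (323,233). Side view: bar from (276,220) to (372,235). Red look-alike at top (395,276). I'll crop in close to measure.

```bash
python3 - <<'E'
import pickle,cv2
t=pickle.load(open("top0.pkl","rb"))["image"][:,:,::-1]; s=pickle.load(open("side0.pkl","rb"))["image"][:,:,::-1]
cv2.imwrite("pics/topc.png",cv2.resize(t[200:340,270:420],None,fx=4,fy=4,interpolation=cv2.INTER_CUBIC)[:,:])
cv2.imwrite("pics/sidec.png",cv2.resize(s[200:310,250:390],None,fx=5,fy=5,interpolation=cv2.INTER_CUBIC))
E
```

```text
(no output)
```

View pics/topc.png

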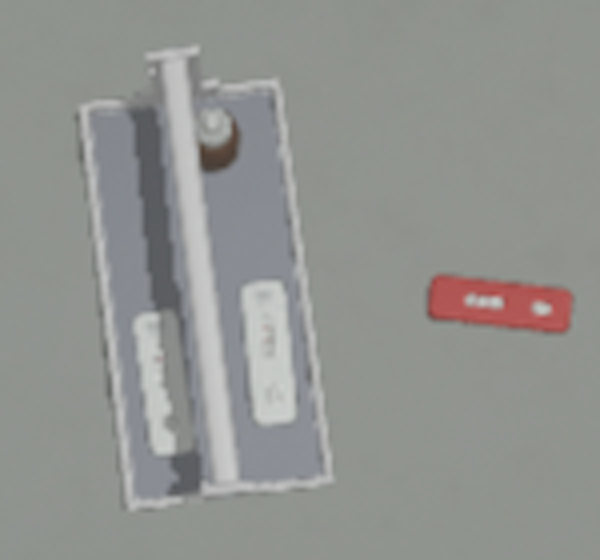

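View pics/sidec.png

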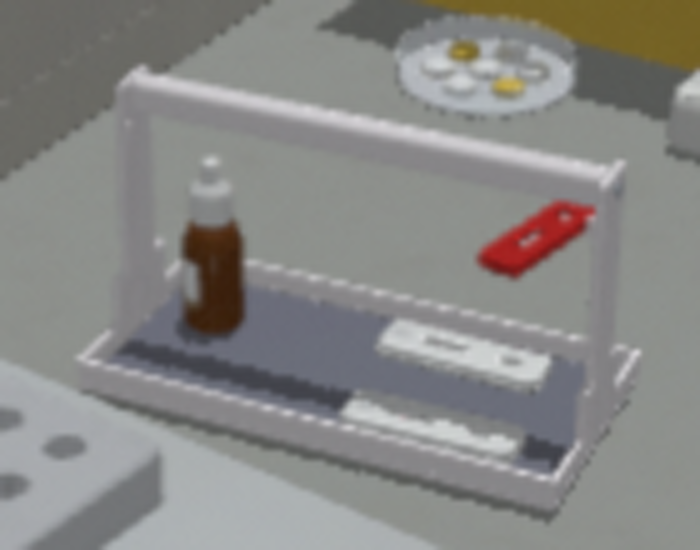

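```bash
cat > h.py <<'E'
import numpy as np,cv2,pickle
def proj(P,s,E=None):
    E=s["extrinsics"] if E is None else E
    K=np.array([[s["fx"],0,s["cx"]],[0,s["fy"],s["cy"]],[0,0,1]])
    return cv2.projectPoints(np.asarray(P,float).reshape(-1,3),cv2.Rodrigues(E[:3,:3])[0],E[:3,3],K,s["dist"])[0][:,0]
E
python3 - <<'E'
from h import *
from scipy.optimize import least_squares
from scipy.spatial.transform import Rotation as R
t=pickle.load(open("top0.pkl","rb"));s=pickle.load(open("side0.pkl","rb"))
def ct(p):return (np.array(p)+.5)/4-.5+[270,200]
def cs(p):return (np.array(p)+.5)/5-.5+[250,200]
T=[((.1,.05,.016),(80,105)),((.1,-.05,.016),(280,82)),((-.1,-.05,.016),(332,482)),((-.1,.05,.016),(129,508)),((.097,0,.119),(174,58)),((-.097,0,.119),(226,480))]
S=[((.1,.05,.016),(78,360)),((-.1,.05,.016),(560,490)),((-.1,-.05,.016),(640,352)),((.1,0,.119),(132,79)),((-.1,0,.119),(612,173))]
def f(p):
    M=R.from_euler('z',p[3]).as_matrix()
    W=lambda L:(np.array([a for a,_ in L])@M.T+p[:3])
    return np.r_[(proj(W(T),t)-[ct(b) for _,b in T]).ravel(),(proj(W(S),s)-[cs(b) for _,b in S]).ravel()]
r=least_squares(f,[.5,0,0.003,0],loss='soft_l1');print(r.x,np.degrees(r.x[3]));print(f(r.x).round(1).reshape(-1,2))
from cell import robot
o=robot.observe();q=o["orientation"];A=R.from_quat(np.r_[q[1:],q[0]]).as_matrix();print(A.round(3))
h=r.x[:3]+[0,0,.112]
# target: tool x down, z along tray y (+/-)
for sg in (1,-1):
    z=sg*np.array([-np.sin(r.x[3]),np.cos(r.x[3]),0]);x=np.array([0,0,-1.]);B=np.c_[x,np.cross(z,x),z]
    print(sg,"rotvec tool deg",np.degrees(R.from_matrix(A.T@B).as_rotvec()).round(2))
print("handle",h,"delta tool mm",(A.T@(h-o["tcp_pos"])*1000).round(1))
E
```

```text
[ 0.46756439 -0.03404105 -0.00289484  0.0985112 ] 5.644276244744938
[[-0.  -0.4]
 [-0.  -1. ]
 [ 0.3 -0. ]
 [-0.4  0.1]
 [-0.1 -0.7]
 [ 0.2  1.2]
 [-0.   0.5]
 [-0.5 -0.7]
 [ 0.7  0.4]
 [-0.4 -0.5]
 [ 1.4  0.9]]
[[-0.001 -0.894  0.447]
 [-0.001  0.447  0.894]
 [-1.    -0.    -0.001]]
1 rotvec tool deg [-3.222e+01 -8.000e-02 -2.000e-02]
-1 rotvec tool deg [ 1.4778e+02 -2.0000e-02  1.0000e-01]
handle [ 0.46756439 -0.03404105  0.10910516] delta tool mm [  98.3 -433.4 -495.7]
```

Candidates for the target: the white tray at top (320,273), which is the only handled tray, with a bar about 12 mm thick; the white block heater at (183,282), no handle; the red cassette at (395,276), the look-alike, left alone. The crop confirms I want the tray. I'll go round the paper roll and the heater first.

```bash
python3 -m pendant '[{"dx":-6,"dy":3.5,"dz":-30},{"dx":-6,"dy":3.5,"dz":-30},{"dx":-6,"dy":3.5,"dz":-30},{"dx":-6,"dy":3.5,"dz":-30},{"dx":-6,"dy":3.5,"dz":-30},{"dx":-6,"dy":3.5,"dz":-30},{"dy":-39,"dz":-18},{"dy":-39,"dz":-18},{"dy":-39,"dz":-18},{"dy":-39,"dz":-18},{"dy":-39,"dz":-18},{"dy":-39,"dz":-18}]' 18
```

```text
schema error: expected keys dx, dy, dz, rx, ry, rz, fingers
```

```bash
python3 -m pendant '[{"dx":-6,"dy":3.5,"dz":-30,"rx":0,"ry":0,"rz":0,"fingers":0},{"dx":-6,"dy":3.5,"dz":-30,"rx":0,"ry":0,"rz":0,"fingers":0},{"dx":-6,"dy":3.5,"dz":-30,"rx":0,"ry":0,"rz":0,"fingers":0},{"dx":-6,"dy":3.5,"dz":-30,"rx":0,"ry":0,"rz":0,"fingers":0},{"dx":-6,"dy":3.5,"dz":-30,"rx":0,"ry":0,"rz":0,"fingers":0},{"dx":-6,"dy":3.5,"dz":-30,"rx":0,"ry":0,"rz":0,"fingers":0},{"dx":0,"dy":-39,"dz":-18,"rx":0,"ry":0,"rz":0,"fingers":0},{"dx":0,"dy":-39,"dz":-18,"rx":0,"ry":0,"rz":0,"fingers":0},{"dx":0,"dy":-39,"dz":-18,"rx":0,"ry":0,"rz":0,"fingers":0},{"dx":0,"dy":-39,"dz":-18,"rx":0,"ry":0,"rz":0,"fingers":0},{"dx":0,"dy":-39,"dz":-18,"rx":0,"ry":0,"rz":0,"fingers":0},{"dx":0,"dy":-39,"dz":-18,"rx":0,"ry":0,"rz":0,"fingers":0}]' 18; cat > rel.py <<'E'
import sys
from h import *
from scipy.spatial.transform import Rotation as R
from cell import robot
yaw=float(sys.argv[1]);g=np.array(eval(sys.argv[2]))
o=robot.observe();q=o["orientation"];A=R.from_quat(np.r_[q[1:],q[0]]).as_matrix()
z=np.array([-np.sin(yaw),np.cos(yaw),0]);x=np.array([0,0,-1.]);B=np.c_[x,np.cross(z,x),z]
print("t",o["clock"],"tcp",o["tcp_pos"].round(4),"F",o["ft_force"].round(2),"gap",round(o["finger_gap"],4),"q",o["q"].round(2))
print("rotvec deg",np.degrees(R.from_matrix(A.T@B).as_rotvec()).round(2),"delta tool now",(A.T@(g-o["tcp_pos"])*1000).round(1),"delta in target axes",(B.T@(g-o["tcp_pos"])*1000).round(1))
E
python3 rel.py 0.0985 '[0.4676,-0.034,0.107]'
```

```text
clock: 1.65
tcp_pos: [0.3642, 0.2496, 0.2435]
orientation: [0.602, -0.372, 0.601, 0.372]
ft_force: [0.4, 0.9, -0.7]
finger_gap: 0.0877
t 1.65 tcp [0.3642 0.2496 0.2435] F [ 0.44  0.85 -0.67] gap 0.0877 q [-0.95  0.04  0.22  2.05 -0.01  1.05  0.38]
rotvec deg [-3.221e+01  1.000e-02  0.000e+00] delta tool now [ 136.4 -219.3 -207.4] delta in target axes [ 136.5  -75.  -292.3]
```

```bash
python3 -m pendant '[{"dx":0,"dy":0,"dz":0,"rx":-8.05,"ry":0,"rz":0,"fingers":0},{"dx":0,"dy":0,"dz":0,"rx":-8.05,"ry":0,"rz":0,"fingers":0},{"dx":0,"dy":0,"dz":0,"rx":-8.05,"ry":0,"rz":0,"fingers":0},{"dx":0,"dy":0,"dz":0,"rx":-8.05,"ry":0,"rz":0,"fingers":0},{"dx":0,"dy":-10,"dz":-39,"rx":0,"ry":0,"rz":0,"fingers":0},{"dx":0,"dy":-10,"dz":-39,"rx":0,"ry":0,"rz":0,"fingers":0},{"dx":0,"dy":-10,"dz":-39,"rx":0,"ry":0,"rz":0,"fingers":0},{"dx":0,"dy":-10,"dz":-39,"rx":0,"ry":0,"rz":0,"fingers":0},{"dx":5,"dy":-10,"dz":-39,"rx":0,"ry":0,"rz":0,"fingers":0},{"dx":8,"dy":-10,"dz":-39,"rx":0,"ry":0,"rz":0,"fingers":0},{"dx":8,"dy":-10,"dz":-39,"rx":0,"ry":0,"rz":0,"fingers":0},{"dx":8,"dy":-5,"dz":-19,"rx":0,"ry":0,"rz":0,"fingers":0}]' 18; 
python3 rel.py 0.0985 '[0.4676,-0.034,0.107]'; python3 - <<'E'
from h import *
from cell import robot,snapshot
o=robot.observe();s=snapshot("wrist");s["o"]=o;pickle.dump(s,open("wrist1.pkl","wb"));cv2.imwrite("pics/wrist1.png",s["image"][:,:,::-1])
E
```

```text
clock: 3.15
tcp_pos: [0.4671, -0.0346, 0.2142]
orientation: [-0.476, 0.523, -0.476, -0.523]
ft_force: [1.2, 0.4, -0.5]
finger_gap: 0.0879
t 3.15 tcp [ 0.4671 -0.0346  0.2142] F [ 1.24  0.44 -0.52] gap 0.0879 q [-0.55  0.12  0.54  2.05 -0.08  0.98  1.7 ]
rotvec deg [-0.17 -0.02  0.01] delta tool now [107.2  -0.5   0.6] delta in target axes [107.2  -0.6   0.6]
```

View pics/wrist1.png

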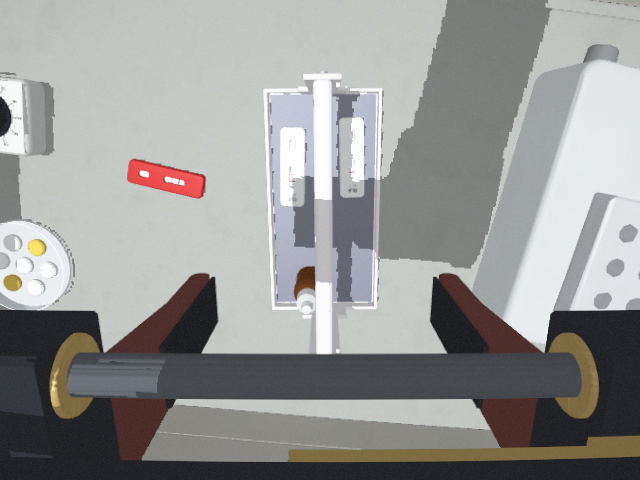

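Wrist view: the bar sits at column ~323, between the jaws, with the near strap top at (322,76) and the rim corners at (264,90), (382,90), (377,308) and (273,308). I'll refine the fit with this view.

```bash
cat > fit.py <<'E'
from h import *
from scipy.optimize import least_squares
from scipy.spatial.transform import Rotation as R
t=pickle.load(open("top0.pkl","rb"));s=pickle.load(open("side0.pkl","rb"));w=pickle.load(open("wrist1.pkl","rb"))
def ct(p):return (np.array(p)+.5)/4-.5+[270,200]
def cs(p):return (np.array(p)+.5)/5-.5+[250,200]
T=[((.1,.05,.016),(80,105)),((.1,-.05,.016),(280,82)),((-.1,-.05,.016),(332,482)),((-.1,.05,.016),(129,508)),((.097,0,.119),(174,58)),((-.097,0,.119),(226,480))]
S=[((.1,.05,.016),(78,360)),((-.1,.05,.016),(560,490)),((-.1,-.05,.016),(640,352)),((.1,0,.119),(132,79)),((-.1,0,.119),(612,173))]
Wp=[((-.1,-.05,.016),(264,90)),((-.1,.05,.016),(382,90)),((.1,.05,.016),(377,308)),((.1,-.05,.016),(273,308)),((-.1,0,.119),(322,75)),((-.097,0,.119),(322,81)),((.097,0,.119),(324.5,350))]
o=w["o"];q=o["orientation"];Tt=np.eye(4);Tt[:3,:3]=R.from_quat(np.r_[q[1:],q[0]]).as_matrix();Tt[:3,3]=o["tcp_pos"]
Ew=np.linalg.inv(Tt@w["hand_eye"])
def f(p,use="tsw"):
    M=R.from_euler('z',p[3]).as_matrix()
    W=lambda L:(np.array([a for a,_ in L])@M.T+p[:3])
    r=[]
    if "t" in use:r.append((proj(W(T),t)-[ct(b) for _,b in T]).ravel())
    if "s" in use:r.append((proj(W(S),s)-[cs(b) for _,b in S]).ravel())
    if "w" in use:r.append((proj(W(Wp),w,Ew)-[b for _,b in Wp]).ravel())
    return np.concatenate(r)
for u in ("w","ts","tsw"):
    r=least_squares(f,[.5,0,0.003,0],args=(u,),loss='soft_l1');print(u,r.x.round(4),np.degrees(r.x[3]).round(2));print(f(r.x,u).round(1).reshape(-1,2).tolist())
E
python3 fit.py
```

```text
w [ 0.4683 -0.034  -0.0078  0.1051] 6.02
[[0.2, 0.3], [-0.8, -0.7], [-0.8, -1.3], [-0.1, -0.5], [0.3, 0.6], [0.3, -0.4], [0.3, 10.7]]
ts [ 0.4676 -0.034  -0.0029  0.0985] 5.64
[[-0.0, -0.4], [-0.0, -1.0], [0.3, -0.0], [-0.4, 0.1], [-0.1, -0.7], [0.2, 1.2], [-0.0, 0.5], [-0.5, -0.7], [0.7, 0.4], [-0.4, -0.5], [1.4, 0.9]]
tsw [ 0.4683 -0.0341 -0.005   0.1039] 5.95
[[-0.2, -0.4], [-0.3, -1.2], [0.5, -0.5], [-0.0, -0.1], [-0.4, -0.8], [0.6, 0.8], [-0.3, 1.5], [-0.6, 0.0], [0.2, 1.1], [-0.7, 0.5], [1.1, 1.7], [-0.2, -0.1], [-0.3, -1.0], [-0.7, -0.1], [-0.6, 0.6], [0.3, -0.1], [0.3, -0.9], [0.0, 12.6]]
```

```bash
python3 -m pendant '[{"dx":20,"dy":-1.2,"dz":0.4,"rx":0,"ry":0,"rz":0,"fingers":0},{"dx":25,"dy":0,"dz":0,"rx":0,"ry":0,"rz":0,"fingers":0},{"dx":25,"dy":0,"dz":0,"rx":0,"ry":0,"rz":0,"fingers":0},{"dx":20,"dy":0,"dz":0,"rx":0,"ry":0,"rz":0,"fingers":0},{"dx":10,"dy":0,"dz":0,"rx":0,"ry":0,"rz":0,"fingers":0},{"dx":7,"dy":0,"dz":0,"rx":0,"ry":0,"rz":0,"fingers":0},{"dx":0,"dy":0,"dz":0,"rx":0,"ry":0,"rz":0,"fingers":0}]' 16
python3 rel.py 0.102 '[0.4682,-0.034,0.107]'; python3 - <<'E'
from h import *
from cell import robot,snapshot
o=robot.observe()
for n in("wrist","side"):
    s=snapshot(n);cv2.imwrite(f"pics/{n}2.png",s["image"][:,:,::-1])
E
```

```text
clock: 4.08
tcp_pos: [0.4681, -0.0317, 0.1075]
orientation: [0.475, -0.524, 0.475, 0.524]
ft_force: [-0.3, -0.5, 0.3]
finger_gap: 0.088
t 4.075 tcp [ 0.4681 -0.0317  0.1075] F [-0.32 -0.53  0.34] gap 0.088 q [-0.49  0.3   0.5   2.15 -0.21  0.73  1.82]
rotvec deg [-0.21  0.01 -0.  ] delta tool now [ 0.5  0.1 -2.3] delta in target axes [ 0.5  0.1 -2.3]
```

View pics/wrist2.png

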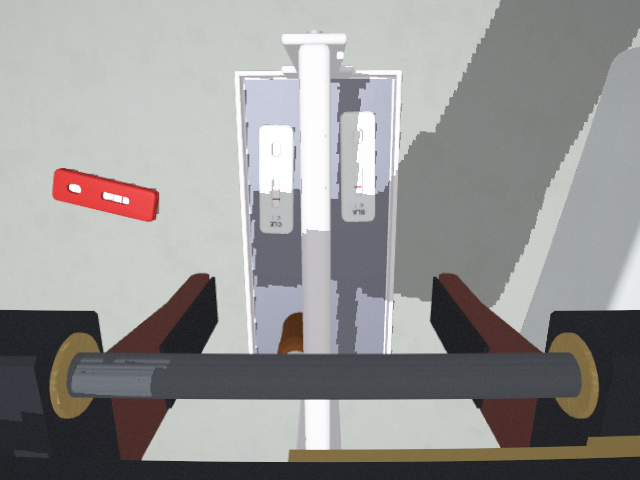

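View pics/side2.png

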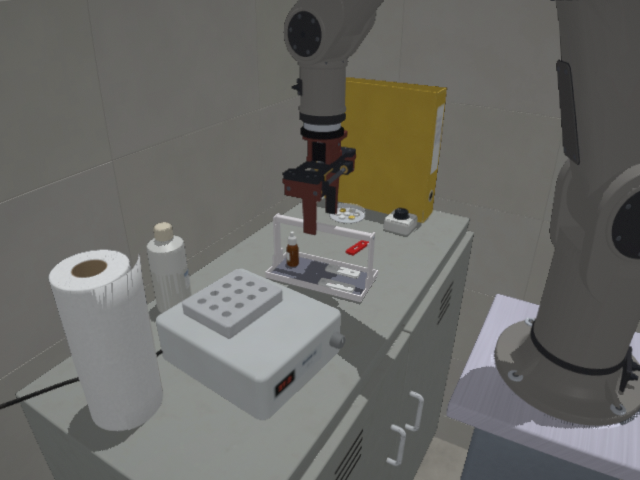

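Wrist: the bar is centred at column ~317 against 323.7, so it is about 2.5 mm off toward -z, which agrees with the pose reading. Near strap at (315,42). I'll shift by that amount and close in stages.

```bash
python3 -m pendant '[{"dx":0,"dy":0,"dz":-2.6,"rx":-0.2,"ry":0,"rz":0,"fingers":0.3},{"dx":0,"dy":0,"dz":0,"rx":0,"ry":0,"rz":0,"fingers":0.6},{"dx":0,"dy":0,"dz":0,"rx":0,"ry":0,"rz":0,"fingers":0.75},{"dx":0,"dy":0,"dz":0,"rx":0,"ry":0,"rz":0,"fingers":0.75},{"dx":0,"dy":0,"dz":0,"rx":0,"ry":0,"rz":0,"fingers":0.75},{"dx":0,"dy":0,"dz":0,"rx":0,"ry":0,"rz":0,"fingers":0.75}]' 10
python3 rel.py 0.102 '[0.4682,-0.034,0.107]'; python3 - <<'E'
from h import *
from cell import robot,snapshot
s=snapshot("wrist");cv2.imwrite("pics/wrist3.png",s["image"][:,:,::-1])
E
```

```text
clock: 4.92
tcp_pos: [0.4683, -0.0344, 0.1074]
orientation: [0.474, -0.525, 0.474, 0.525]
ft_force: [1.0, 0.7, -0.5]
finger_gap: 0.0314
t 4.925 tcp [ 0.4683 -0.0344  0.1074] F [ 0.96  0.75 -0.55] gap 0.0314 q [-0.48  0.3   0.5   2.15 -0.21  0.73  1.83]
rotvec deg [-0.02  0.   -0.  ] delta tool now [0.4 0.  0.4] delta in target axes [0.4 0.  0.4]
```

View pics/wrist3.png

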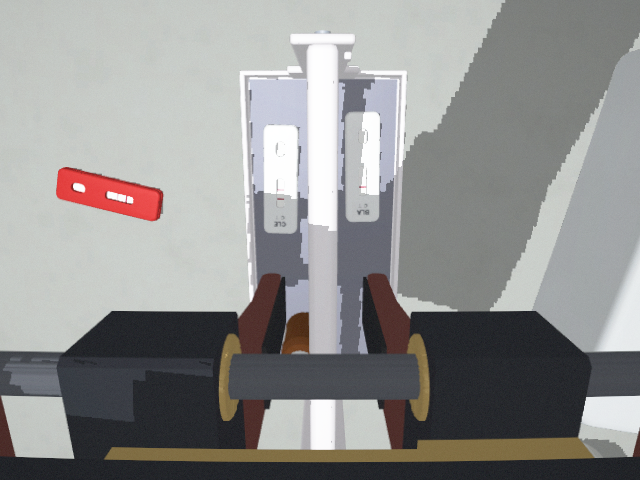

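The bar (column ~323) is midway between the pads (285 and 363), so I'll close.

```bash
python3 -m pendant '[{"dx":0,"dy":0,"dz":0,"rx":0,"ry":0,"rz":0,"fingers":0.82},{"dx":0,"dy":0,"dz":0,"rx":0,"ry":0,"rz":0,"fingers":0.86},{"dx":0,"dy":0,"dz":0,"rx":0,"ry":0,"rz":0,"fingers":0.9},{"dx":0,"dy":0,"dz":0,"rx":0,"ry":0,"rz":0,"fingers":1},{"dx":0,"dy":0,"dz":0,"rx":0,"ry":0,"rz":0,"fingers":1},{"dx":0,"dy":0,"dz":0,"rx":0,"ry":0,"rz":0,"fingers":1},{"dx":0,"dy":0,"dz":0,"rx":0,"ry":0,"rz":0,"fingers":1},{"dx":0,"dy":0,"dz":0,"rx":0,"ry":0,"rz":0,"fingers":1},{"dx":0,"dy":0,"dz":0,"rx":0,"ry":0,"rz":0,"fingers":1}]' 10
python3 rel.py 0.102 '[0.4682,-0.034,0.107]'
```

```text
clock: 6.1
tcp_pos: [0.4683, -0.0345, 0.1074]
orientation: [0.474, -0.525, 0.474, 0.525]
ft_force: [-0.3, 0.6, 0.5]
finger_gap: 0.0005
t 6.1 tcp [ 0.4683 -0.0345  0.1074] F [-0.28  0.6   0.5 ] gap 0.0005 q [-0.48  0.3   0.5   2.15 -0.21  0.73  1.83]
rotvec deg [-0.02  0.   -0.  ] delta tool now [0.4 0.  0.5] delta in target axes [0.4 0.  0.5]
```

The gap reads 0.5 mm, so the bar isn't between the pads. I'll look before doing anything else.

```bash
python3 - <<'E'
from h import *
from cell import robot,snapshot
o=robot.observe()
s=snapshot("wrist");cv2.imwrite("pics/wrist4.png",s["image"][:,:,::-1])
s=snapshot("side");pickle.dump(s,open("side4.pkl","wb"));cv2.imwrite("pics/side4.png",cv2.resize(s["image"][130:310,240:400,::-1],None,fx=3.3,fy=3.3,interpolation=cv2.INTER_CUBIC))
E
```

```text
(no output)
```

View pics/wrist4.png

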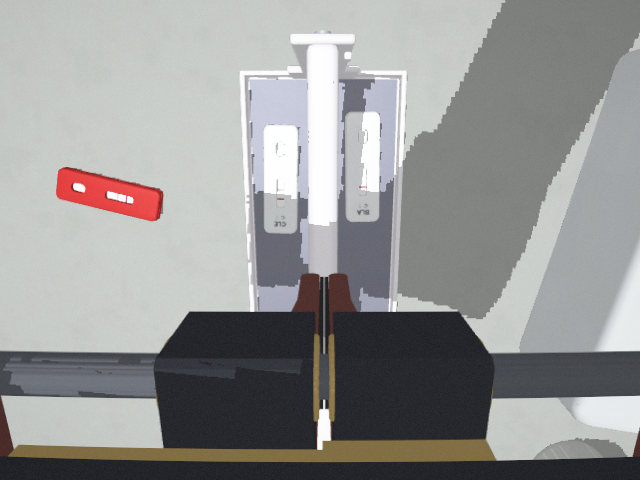

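View pics/side4.png

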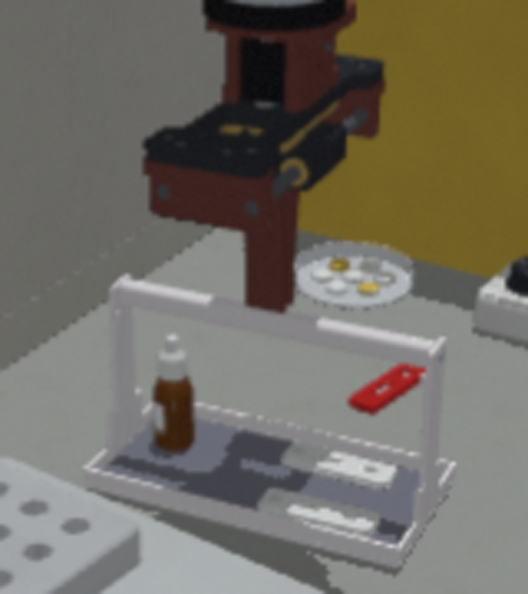

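```bash
python3 - <<'E'
from h import *
s=pickle.load(open("side4.pkl","rb"))
for z in (.09,.093,.107,.112,.119,.125,.13):
    print(z,((proj([[.4683,-.0345,z]],s)[0]-[240,130]+.5)*3.3).round(0))
for a in((.097,0,.119),(-.097,0,.119),(0,0,.119),(0,0,.105)):
    y=.1;p=np.array([.4682+a[0]*np.cos(y),-.034+a[0]*np.sin(y),a[2]]); print(a,((proj([p],s)[0]-[240,130]+.5)*3.3).round(0))
E
```

```text
0.09 [273. 354.]
0.093 [273. 349.]
0.107 [273. 327.]
0.112 [273. 320.]
0.119 [273. 309.]
0.125 [274. 299.]
0.13 [274. 291.]
(0.097, 0, 0.119) [123. 278.]
(-0.097, 0, 0.119) [436. 342.]
(0, 0, 0.119) [273. 309.]
(0, 0, 0.105) [273. 331.]
```

```bash
python3 - <<'E'
from h import *
w=pickle.load(open("wrist1.pkl","rb"));E=np.linalg.inv(w["hand_eye"])
for x in (-.04,-.03,-.02,-.014,-.005,0,.014):
    print(x,proj([[x,0,0],[x,.01,0],[x,-.01,0],[x,.01,.044],[x,.01,-.044]],w,E).round(0).tolist())
E
python3 -c "
from cell import robot
o=robot.observe();print(o['q'])"
```

```text
-0.04 [[322.0, 327.0], [322.0, 300.0], [322.0, 352.0], [450.0, 300.0], [195.0, 300.0]]
-0.03 [[322.0, 315.0], [322.0, 289.0], [322.0, 339.0], [442.0, 289.0], [202.0, 289.0]]
-0.02 [[322.0, 304.0], [322.0, 280.0], [322.0, 327.0], [435.0, 280.0], [209.0, 280.0]]
-0.014 [[322.0, 298.0], [322.0, 275.0], [322.0, 320.0], [431.0, 275.0], [213.0, 275.0]]
-0.005 [[322.0, 290.0], [322.0, 268.0], [322.0, 311.0], [426.0, 268.0], [219.0, 267.0]]
0 [[322.0, 286.0], [322.0, 264.0], [322.0, 307.0], [423.0, 264.0], [221.0, 264.0]]
0.014 [[322.0, 275.0], [322.0, 255.0], [322.0, 295.0], [417.0, 255.0], [228.0, 254.0]]
[-0.47938484  0.29923027  0.49749638  2.15423051 -0.21167468  0.73381868
  1.83001846]
```

Both views agree that the fingertips sit about 13.5 mm *behind* the reported TCP. In the wrist picture the open pads' inner edges at columns 217 and 431 give x ≈ -0.013. In the side view the tips are at z ≈ 0.121 with the TCP at 0.107. The stated offset (14 mm ahead) doesn't hold, so the jaws shut just above the bar and touched nothing. I'll reopen and go about 27 mm lower.

```bash
python3 -m pendant '[{"dx":-2,"dy":0,"dz":0.4,"rx":0,"ry":0,"rz":0,"fingers":0},{"dx":0,"dy":0,"dz":0,"rx":0,"ry":0,"rz":0,"fingers":0},{"dx":0,"dy":0,"dz":0,"rx":0,"ry":0,"rz":0,"fingers":0},{"dx":0,"dy":0,"dz":0,"rx":0,"ry":0,"rz":0,"fingers":0},{"dx":0,"dy":0,"dz":0,"rx":0,"ry":0,"rz":0,"fingers":0},{"dx":7,"dy":0,"dz":0,"rx":0,"ry":0,"rz":0,"fingers":0},{"dx":7,"dy":0,"dz":0,"rx":0,"ry":0,"rz":0,"fingers":0},{"dx":7,"dy":0,"dz":0,"rx":0,"ry":0,"rz":0,"fingers":0},{"dx":7,"dy":0,"dz":0,"rx":0,"ry":0,"rz":0,"fingers":0},{"dx":0,"dy":0,"dz":0,"rx":0,"ry":0,"rz":0,"fingers":0.4},{"dx":0,"dy":0,"dz":0,"rx":0,"ry":0,"rz":0,"fingers":0.7},{"dx":0,"dy":0,"dz":0,"rx":0,"ry":0,"rz":0,"fingers":0.7}]' 10
python3 rel.py 0.102 '[0.4682,-0.034,0.080]'; python3 - <<'E'
from h import *
from cell import robot,snapshot
s=snapshot("wrist");cv2.imwrite("pics/wrist5.png",s["image"][:,:,::-1])
s=snapshot("side");pickle.dump(s,open("side5.pkl","wb"));cv2.imwrite("pics/side5.png",cv2.resize(s["image"][130:310,240:400,::-1],None,fx=3.3,fy=3.3,interpolation=cv2.INTER_CUBIC))
E
```

```text
clock: 7.7
tcp_pos: [0.4685, -0.0341, 0.0817]
orientation: [-0.474, 0.525, -0.474, -0.525]
ft_force: [0.6, 0.2, 0.4]
finger_gap: 0.0611
t 7.7 tcp [ 0.4685 -0.0341  0.0817] F [0.58 0.18 0.36] gap 0.0611 q [-0.46  0.35  0.47  2.17 -0.25  0.67  1.86]
rotvec deg [-0.02  0.    0.03] delta tool now [1.7 0.3 0.1] delta in target axes [1.7 0.3 0.1]
```

View pics/wrist5.png

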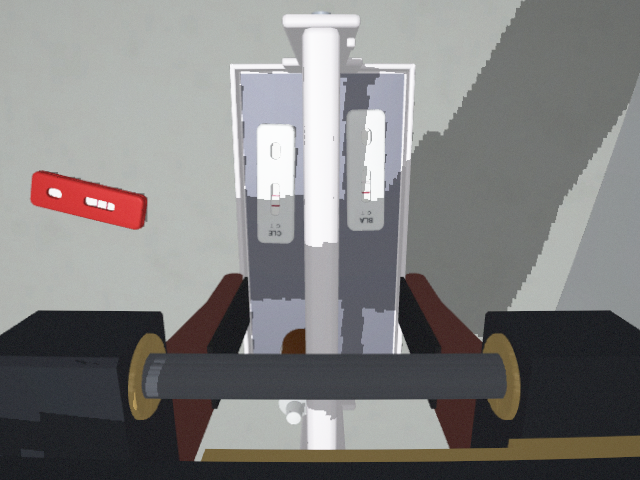

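View pics/side5.png

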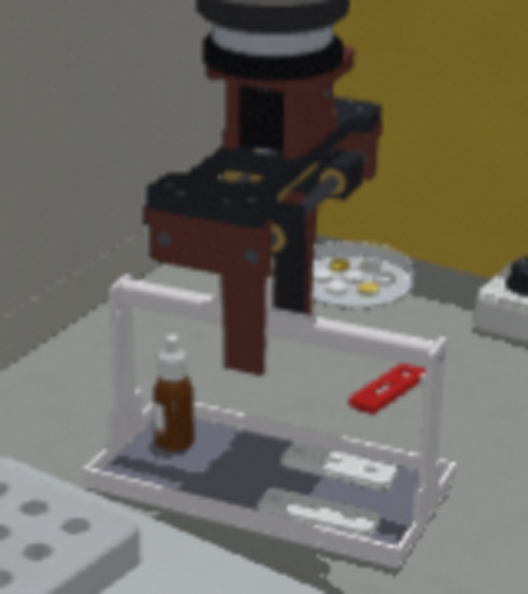

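The near finger now hangs below the bar with its tip at (245,372), and the far finger goes behind it, so they straddle it. The wrist view has the bar at column 321 and the pads at 247 and 402. Closing gently.

```bash
python3 -m pendant '[{"dx":1,"dy":0,"dz":-0.6,"rx":0,"ry":0,"rz":0,"fingers":0.75},{"dx":0,"dy":0,"dz":0,"rx":0,"ry":0,"rz":0,"fingers":0.78},{"dx":0,"dy":0,"dz":0,"rx":0,"ry":0,"rz":0,"fingers":0.8},{"dx":0,"dy":0,"dz":0,"rx":0,"ry":0,"rz":0,"fingers":0.83},{"dx":0,"dy":0,"dz":0,"rx":0,"ry":0,"rz":0,"fingers":0.86},{"dx":0,"dy":0,"dz":0,"rx":0,"ry":0,"rz":0,"fingers":0.9},{"dx":0,"dy":0,"dz":0,"rx":0,"ry":0,"rz":0,"fingers":1},{"dx":0,"dy":0,"dz":0,"rx":0,"ry":0,"rz":0,"fingers":1},{"dx":0,"dy":0,"dz":0,"rx":0,"ry":0,"rz":0,"fingers":1},{"dx":0,"dy":0,"dz":0,"rx":0,"ry":0,"rz":0,"fingers":1}]' 10
python3 rel.py 0.102 '[0.4682,-0.034,0.080]'
```

```text
clock: 9.05
tcp_pos: [0.4683, -0.0347, 0.0805]
orientation: [-0.474, 0.525, -0.474, -0.525]
ft_force: [0.1, -0.8, 0.1]
finger_gap: 0.012
t 9.05 tcp [ 0.4683 -0.0347  0.0805] F [ 0.06 -0.76  0.07] gap 0.012 q [-0.45  0.35  0.47  2.17 -0.25  0.67  1.87]
rotvec deg [-0.02 -0.01  0.  ] delta tool now [0.5 0.  0.8] delta in target axes [0.5 0.  0.8]
```

The gap is 12.0 mm, so the bar is held. I'll firm the grip to 18 N, then lift a little and check.

```bash
python3 -m pendant '[{"dx":0,"dy":0,"dz":0,"rx":0,"ry":0,"rz":0,"fingers":1},{"dx":0,"dy":0,"dz":0,"rx":0,"ry":0,"rz":0,"fingers":1},{"dx":-1,"dy":0,"dz":0,"rx":0,"ry":0,"rz":0,"fingers":1},{"dx":-2,"dy":0,"dz":0,"rx":0,"ry":0,"rz":0,"fingers":1},{"dx":-3,"dy":0,"dz":0,"rx":0,"ry":0,"rz":0,"fingers":1},{"dx":-3,"dy":0,"dz":0,"rx":0,"ry":0,"rz":0,"fingers":1},{"dx":-3,"dy":0,"dz":0,"rx":0,"ry":0,"rz":0,"fingers":1},{"dx":-2,"dy":0,"dz":0,"rx":0,"ry":0,"rz":0,"fingers":1},{"dx":-1,"dy":0,"dz":0,"rx":0,"ry":0,"rz":0,"fingers":1},{"dx":0,"dy":0,"dz":0,"rx":0,"ry":0,"rz":0,"fingers":1}]' 18
python3 rel.py 0.102 '[0.4682,-0.034,0.080]'; python3 - <<'E'
from h import *
from cell import robot,snapshot
s=snapshot("side");pickle.dump(s,open("side6.pkl","wb"));cv2.imwrite("pics/side6.png",cv2.resize(s["image"][130:310,240:400,::-1],None,fx=3.3,fy=3.3,interpolation=cv2.INTER_CUBIC))
print(robot.observe()["wrist_torque"])
E
```

```text
clock: 10.3
tcp_pos: [0.4683, -0.0347, 0.0955]
orientation: [-0.474, 0.525, -0.474, -0.525]
ft_force: [-0.0, 0.9, -3.5]
finger_gap: 0.0114
t 10.3 tcp [ 0.4683 -0.0347  0.0955] F [-0.04  0.86 -3.49] gap 0.0114 q [-0.47  0.32  0.49  2.16 -0.23  0.71  1.85]
rotvec deg [-0.02  0.    0.  ] delta tool now [15.5  0.   0.7] delta in target axes [15.5  0.   0.7]
[ 0.00799317  0.00728812 -0.04932908]
```

View pics/side6.png

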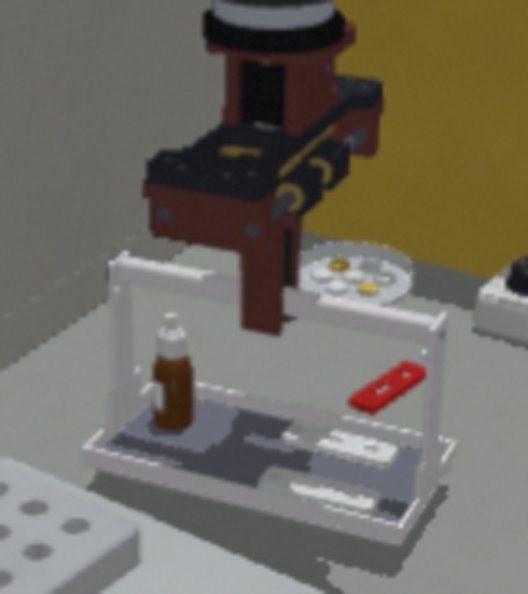

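The tray is up level with the load in place, and it weighs about 3.5 N. Lifting the rest smoothly.

```bash
python3 -m pendant '[{"dx":-2,"dy":0,"dz":0,"rx":0,"ry":0,"rz":0,"fingers":1},{"dx":-5,"dy":0,"dz":0,"rx":0,"ry":0,"rz":0,"fingers":1},{"dx":-8,"dy":0,"dz":0,"rx":0,"ry":0,"rz":0,"fingers":1},{"dx":-10,"dy":0,"dz":0,"rx":0,"ry":0,"rz":0,"fingers":1},{"dx":-11,"dy":0,"dz":0,"rx":0,"ry":0,"rz":0,"fingers":1},{"dx":-11,"dy":0,"dz":0,"rx":0,"ry":0,"rz":0,"fingers":1},{"dx":-11,"dy":0,"dz":0,"rx":0,"ry":0,"rz":0,"fingers":1},{"dx":-10,"dy":0,"dz":0,"rx":0,"ry":0,"rz":0,"fingers":1},{"dx":-8,"dy":0,"dz":0,"rx":0,"ry":0,"rz":0,"fingers":1},{"dx":-5,"dy":0,"dz":0,"rx":0,"ry":0,"rz":0,"fingers":1},{"dx":-2,"dy":0,"dz":0,"rx":0,"ry":0,"rz":0,"fingers":1},{"dx":-1,"dy":0,"dz":0,"rx":0,"ry":0,"rz":0,"fingers":1}]' 18
python3 rel.py 0.102 '[0.4682,-0.034,0.18]'; python3 - <<'E'
from h import *
from cell import robot,snapshot
for n in("side","top"):
    s=snapshot(n);pickle.dump(s,open(n+"7.pkl","wb"));I=s["image"][:,:,::-1]
    I=I[70:310,230:400] if n=="side" else I[190:340,240:440]
    k=2.5*1.3 if n=="side" else 4
    k=2.5 if n=="side" else 4
    cv2.imwrite(f"pics/{n}7.png",cv2.resize(I,None,fx=k,fy=k,interpolation=cv2.INTER_CUBIC))
E
```

```text
clock: 11.85
tcp_pos: [0.4682, -0.0346, 0.1793]
orientation: [0.474, -0.525, 0.474, 0.525]
ft_force: [0.2, 0.2, -3.3]
finger_gap: 0.0117
t 11.85 tcp [ 0.4682 -0.0346  0.1793] F [ 0.17  0.15 -3.26] gap 0.0117 q [-0.53  0.18  0.54  2.09 -0.12  0.9   1.74]
rotvec deg [-0.02  0.   -0.02] delta tool now [-0.7 -0.1  0.6] delta in target axes [-0.7 -0.1  0.6]
```

View pics/side7.png

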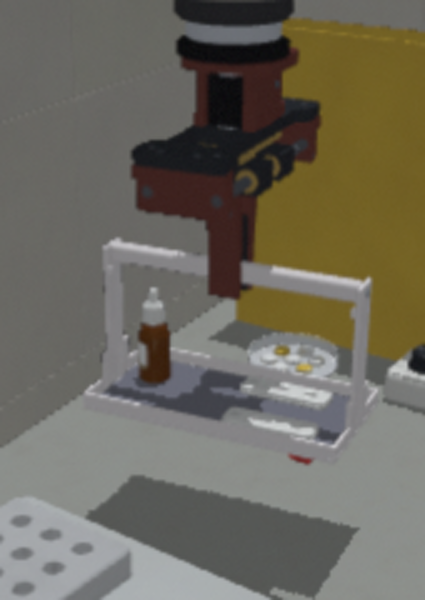

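View pics/top7.png

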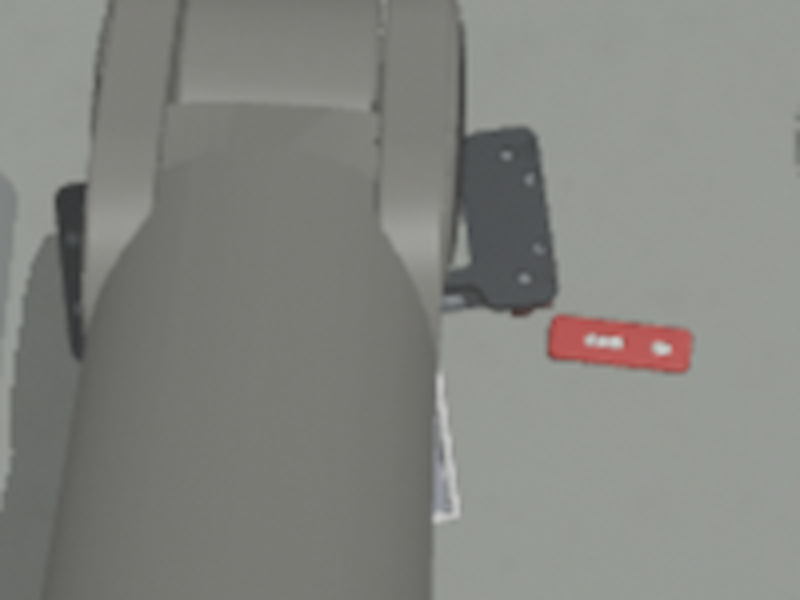

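Lifted: the bottle is upright at (153,340) in the side view and both cassettes lie flat at (285,393) and (285,423). I'll measure tilt and height from the side and wrist views together.

```bash
python3 - <<'E'
from h import *
from cell import robot,snapshot
o=robot.observe();s=snapshot("wrist");s["o"]=o;pickle.dump(s,open("wrist7.pkl","wb"));cv2.imwrite("pics/wrist7.png",s["image"][:,:,::-1])
s=pickle.load(open("side7.pkl","rb"));cv2.imwrite("pics/side7b.png",cv2.resize(s["image"][160:260,255:390,::-1],None,fx=5.5,fy=5.5,interpolation=cv2.INTER_CUBIC))
E
```

```text
(no output)
```

View pics/wrist7.png

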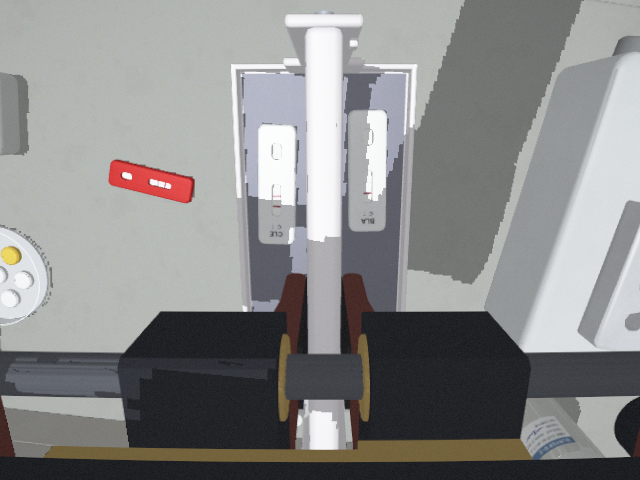

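View pics/side7b.png

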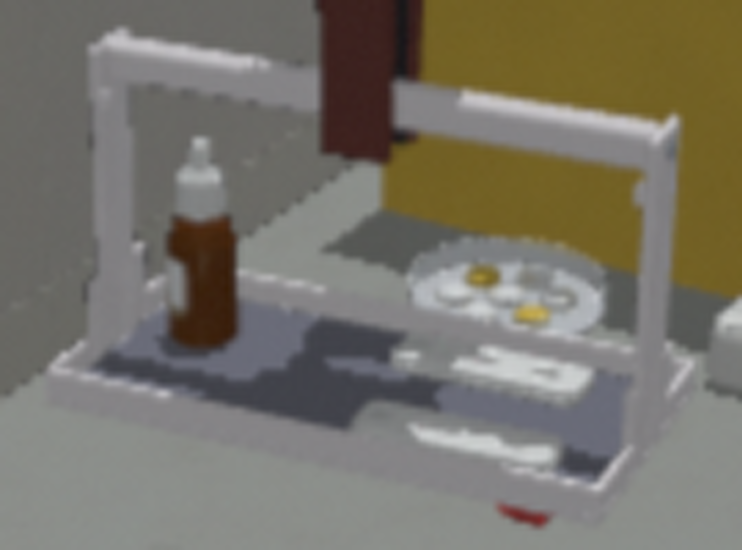

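The wrist view matches the pre-lift one within 3 px: rim corners (232,66) and (416,66) against (231,66) and (414,66), and strap (324,19) against (321,19). So the tray hasn't turned in the grip by more than about 0.5°. The rise is 98.8 mm. Now the still hold.

```bash
python3 -m pendant '[{"dx":0,"dy":0,"dz":0,"rx":0,"ry":0,"rz":0,"fingers":1},{"dx":0,"dy":0,"dz":0,"rx":0,"ry":0,"rz":0,"fingers":1},{"dx":0,"dy":0,"dz":0,"rx":0,"ry":0,"rz":0,"fingers":1},{"dx":0,"dy":0,"dz":0,"rx":0,"ry":0,"rz":0,"fingers":1},{"dx":0,"dy":0,"dz":0,"rx":0,"ry":0,"rz":0,"fingers":1},{"dx":0,"dy":0,"dz":0,"rx":0,"ry":0,"rz":0,"fingers":1},{"dx":0,"dy":0,"dz":0,"rx":0,"ry":0,"rz":0,"fingers":1},{"dx":0,"dy":0,"dz":0,"rx":0,"ry":0,"rz":0,"fingers":1},{"dx":0,"dy":0,"dz":0,"rx":0,"ry":0,"rz":0,"fingers":1},{"dx":0,"dy":0,"dz":0,"rx":0,"ry":0,"rz":0,"fingers":1},{"dx":0,"dy":0,"dz":0,"rx":0,"ry":0,"rz":0,"fingers":1},{"dx":0,"dy":0,"dz":0,"rx":0,"ry":0,"rz":0,"fingers":1}]' 18
python3 -m pendant '[{"dx":0,"dy":0,"dz":0,"rx":0,"ry":0,"rz":0,"fingers":1},{"dx":0,"dy":0,"dz":0,"rx":0,"ry":0,"rz":0,"fingers":1},{"dx":0,"dy":0,"dz":0,"rx":0,"ry":0,"rz":0,"fingers":1},{"dx":0,"dy":0,"dz":0,"rx":0,"ry":0,"rz":0,"fingers":1},{"dx":0,"dy":0,"dz":0,"rx":0,"ry":0,"rz":0,"fingers":1},{"dx":0,"dy":0,"dz":0,"rx":0,"ry":0,"rz":0,"fingers":1},{"dx":0,"dy":0,"dz":0,"rx":0,"ry":0,"rz":0,"fingers":1},{"dx":0,"dy":0,"dz":0,"rx":0,"ry":0,"rz":0,"fingers":1},{"dx":0,"dy":0,"dz":0,"rx":0,"ry":0,"rz":0,"fingers":1},{"dx":0,"dy":0,"dz":0,"rx":0,"ry":0,"rz":0,"fingers":1},{"dx":0,"dy":0,"dz":0,"rx":0,"ry":0,"rz":0,"fingers":1},{"dx":0,"dy":0,"dz":0,"rx":0,"ry":0,"rz":0,"fingers":1}]' 18
python3 -m pendant '[{"dx":0,"dy":0,"dz":0,"rx":0,"ry":0,"rz":0,"fingers":1},{"dx":0,"dy":0,"dz":0,"rx":0,"ry":0,"rz":0,"fingers":1},{"dx":0,"dy":0,"dz":0,"rx":0,"ry":0,"rz":0,"fingers":1},{"dx":0,"dy":0,"dz":0,"rx":0,"ry":0,"rz":0,"fingers":1},{"dx":0,"dy":0,"dz":0,"rx":0,"ry":0,"rz":0,"fingers":1},{"dx":0,"dy":0,"dz":0,"rx":0,"ry":0,"rz":0,"fingers":1}]' 18
python3 - <<'E'
from h import *
from cell import robot,snapshot
a=pickle.load(open("side7.pkl","rb"))["image"].astype(int)
s=snapshot("side");b=s["image"];print("side diff px",(abs(a-b).max(2)>25).sum())
cv2.imwrite("pics/side8.png",b[:,:,::-1])
w=snapshot("wrist")["image"];print("wrist diff",(abs(pickle.load(open("wrist7.pkl","rb"))["image"].astype(int)-w).max(2)>25).sum())
E
```

```text
clock: 13.5
tcp_pos: [0.4683, -0.0347, 0.1795]
orientation: [0.474, -0.525, 0.474, 0.525]
ft_force: [-0.5, -0.0, -2.4]
finger_gap: 0.012
clock: 15.0
tcp_pos: [0.4683, -0.0347, 0.1794]
orientation: [0.474, -0.525, 0.474, 0.525]
ft_force: [0.1, -0.7, -3.1]
finger_gap: 0.0119
clock: 15.75
tcp_pos: [0.4683, -0.0347, 0.1794]
orientation: [0.474, -0.525, 0.474, 0.525]
ft_force: [0.0, -0.4, -3.4]
finger_gap: 0.0121
side diff px 28
wrist diff 1009
```

View pics/side8.png

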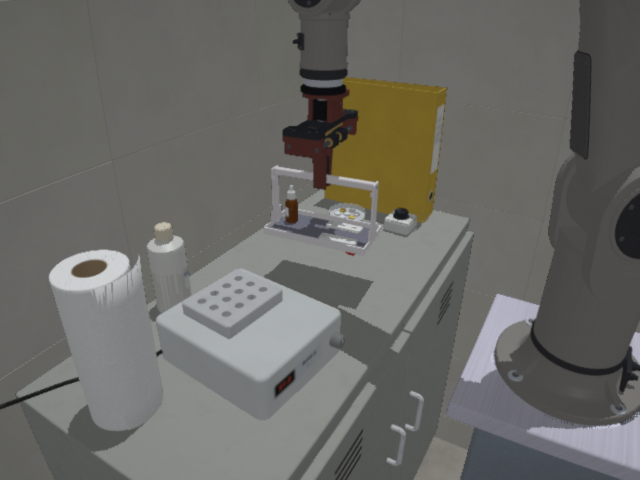

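The side view is unchanged over the hold (28 px differ), with the tray level and the bottle upright at (291,208). The wrist view changed by 1009 px. I didn't look into that, but the gripper and pose readings are steady, so I'm handing in.

```bash
python3 -c "
from cell import robot
print(robot.hand_in()); o=robot.observe(); print(o['clock'],o['tcp_pos'],o['finger_gap'])"
```

```text
the job is handed in; nothing more can be done
None
the job is handed in; nothing more can be done
```

The tray is held in the air by its bar at 18 N. I lifted it 99 mm and held it still for about 3.9 s, then handed the job in at about 15.9 s on the clock.

- **First grasp missed:** the first closing shut just above the bar without touching it. The fingertips turned out to be about 13.5 mm behind the reported TCP, not 14 mm ahead. I measured this in the wrist and side views, went about 27 mm lower and gripped the bar properly.
- **Last checks:** the opening was 12 mm, which is the bar's thickness, and the load about 3.4 N. The TCP was steady to 0.2 mm during the hold. In the last side picture the tray looks level, the bottle is standing and both cassettes are lying flat. The red cassette, dish and timer looked undisturbed.
- **Disagreements:**
  - The camera fits put the resting tray 3–8 mm too low, so "about 10 cm" rests on the measured lift.
  - About 1000 pixels changed in the wrist view over the hold, against 28 in the side view. I didn't trace the cause.

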